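# Seat a vial in the label reader

## Robot

A 6-joint arm with a two-finger parallel gripper is mounted at the origin on the work surface. World frame = base frame: x ahead of the robot, y to its left, z up, the work surface at z = 0. Lengths are in mm, angles in rad, forces in N, time in s.
With the tool pointing down it reaches from about 400 to 825 mm from the base axis. Payload 7 kg.
Tool frame: the origin (TCP) lies on the centre line of the jaws, within the pads' length; the fingertips stand 14 mm ahead of it and the grasp point (between the pads) lies 5 mm behind it (ctrl.tip_extent is the distance from the TCP to the fingertips, in mm); z points along the fingers, y is the line along which they close (so a half turn about z gives the same grasp; the last joint's range is limited). The gripper opens to 85 mm and grips with 20 to 120 N. Pads are 22 mm wide; open, the fingers measure 114 mm over their backs; the gripper's body (76 mm by 85 mm) begins 54 mm behind the grasp point. The pads swing forward as they close: fully open they stand 13 mm farther back than shut.
Start: joints at [1.465, 0.359, 0.012, 0, -1.224, -0.288], TCP at [259.004, 623.307, 245.302] pointing down, gripper open.
Joint ranges: [-3.07, 3.07], [-1.43, 2.12], [-1.02, 1.25], [-3.03, 1.67], [-3.05, -0], [-3.03, 3.03]. Speed limits (rad/s): [2.39, 2.39, 3.01, 3.14, 3.14, 3.14].

## Interface

Orientations are given as a unit quaternion [x, y, z, w].
In Python, from bench import ctrl, get_image, camera_model, order gives the robot as it stands. The module is installed in compiled form; this text tells all that it offers.
- The arm moves only by the shell command python3 -m crank 'ROWS'. ROWS is JSON, a list of rows, each an object of numbers: "dx", "dy", "dz": the shift along the tool's x, y, z in mm; "wx", "wy", "wz": the turn, a rotation vector about the tool's x, y, z in degrees; "claw": the opening, from 0 (shut) to 1 (fully open). A call has 1 to 12 rows; each row shifts and turns the commanded pose from where the row before left it, along the tool's axes as they then stand; what a row does not reach is not made up. A row lasts 1/10 s, in which the tool goes at most 50 mm and 8.59 degrees, less where a joint would pass 70% of its speed; a pose out of reach is approached as far as the arm can. A call with a gripper value outside its range is refused whole. The fingers move at their own pace and stop on an object; the grip force is fixed at half the most. Time passes only in rows, so rows that do not move let the fingers close. It gives the time, the measured TCP pose, the force, the opening and the grip force at its end, in the units of the state.
- ctrl.observe(): the state, without advancing time (a new reading comes with each control period).
- get_image(name): name is "side" or "top"; returns the picture (420x560x3 uint8, red, green, blue); there is no depth.
- camera_model(name): a dict with "vertical_fov" (degrees; the focal length in pixels is half the picture's height over the tangent of half this angle, whatever the lens; pixels are square), "cx", "cy" (the principal point, pixels), "world_to_cam" (4x4, takes a point from world to camera coordinates). Camera axes: x right, y up, looking along -z (the intrinsics and any distortion apply to the point x, -y, -z); pixel columns grow to the right and rows downward; lengths in mm; the calibration is good to about 2 mm. A picture is of the moment at which its call begins. camera_model takes no time and is no camera call.
- order.finish_job(): hands the job in; it is judged then, once.
The state is a dict: "t": time; "joint_pos": joint angles; "qd": joint speeds; "joint_efforts": joint torques, N m; "tcp_pos": TCP position; "ee_rot": TCP orientation; "ft_force": force on the tool from outside, world axes, zero at the start; "wrist_torque": the same for the moment, N m; "gripper_width": finger opening in mm; "gripper_force": force on a finger pad.
Only numpy, scipy, OpenCV 4.12 (cv2) and the standard library are available. Lean on these libraries where they do the work, as an engineer would, in place of code of your own. Each camera call takes 0.05 s, during which the arm holds its last target. There are 200 camera calls.

## Task

Nudge the vial lying at the low end of the label reader's sloped gutter gently up the slope with the fingertips until it drops between the two rollers in front of the stop pads, so that it stays there and does not roll back. Then press the reader's read key right down and let it spring back. Do not squeeze or lift the vial, do not press the key while the reader is empty, and leave the other things on the bench as they stand.

Things in the scene. Friction and masses are not known exactly. Their poses are not given: they have to be found in the camera images.
- reader: Bench-top vial label reader, fixed. Origin on the bench, mid-width; x runs level along the gutter towards the scanner housing (uphill), z up. Base plate 350 x 116 x 8 mm, x = -108 to 242 mm. Gutter x = -105 to 75, roller shafts x = 83 and 105 between side cheeks (inside y = +-38, tops z = 74), white housing x = 125 to 240, 130 wide, top z = 102 mm.
- gutter: Stainless sheet gutter on the reader. Origin on its floor at the low end, mid-width, 35 mm above the bench; x uphill along the floor (slope 0.12 rad, 181 mm long), z square to the floor. 76.5 mm wide inside, walls 14 mm above the floor. Two lugs 7 mm high at the low end keep the vial in; between them an open notch 52 mm wide lets fingertips get behind the vial.
- nest (a point): Axis of a seated vial, mid-width, 66 mm above the bench; axes as the reader's. The rollers turn freely on rubber tyres (14 mm diameter, at y = +-16 mm), tops 58 mm above the bench, 1.5 mm above the gutter's end. The vial climbs the first roller (its axis then 70 mm high, 11 mm short of the nest), drops 3.6 mm into the nest and stays; 3 mm beyond it stand two stop pads (y = +-14 to 26, tops z = 76 mm).
- vial_mid (a point): The vial to be read: amber glass with paper label and aluminium crimp cap, 75 mm long, about 30 g, rolls freely. The point lies on its axis, half-way along the straight glass body (58 mm long, 23 mm diameter). It starts lying across the gutter against the two lugs, its axis 11.5 mm above the gutter floor. y runs along its axis to the cap; x and z turn as it rolls.
- vial_cap (a point): Centre of the face of that vial's cap, 46 mm from vial_mid along the vial's axis (y).
- read_key (a joint): Travel of the read key pressed down, 0 = up, 0.006 = right down; spring return, about 1.2 N to start and 4 N to press right down.
- read_key_top (a point): Centre of the top face of the read key, a round white key 24 mm in diameter in a grey collar, on top of the reader's housing, 116 mm above the bench, pressed straight down 6 mm (its collar stands 4 mm above the housing).
- spare_mid (a point): Another such vial, standing upright on the bench on the side of the gutter; this point half-way up, 37.5 mm above the bench. To be left alone.
- rack: Blue vial rack 153 x 93 mm, 42 mm high, with vials standing in it, 79 mm to their tops. Origin at the centre of its underside. To be left alone.
- hygrometer: White thermo-hygrometer with a display, 98 mm wide, 113 mm high, standing on the bench. Origin under its middle. To be left alone.
- solvent: Amber solvent bottle with blue cap, 56 mm in diameter, 100 mm high. Origin at the centre of its underside. To be left alone.
Things that resemble listed ones, but are neither listed nor needed, are in the scene too. Leave any black, blue or red look-alike of the part that bears vial_mid alone.

How it is judged:
By the outcome, as a careful person would: the job done as asked, in the order asked, and still so for the second after the job is handed in, with the robot touching nothing.
It also fails if it takes over 48 s, if anything falls off the work surface, if the arm or the gripper's body presses on something with over 40 N, if the wrist force passes 120 N, or if a joint passes its speed limit or range.

## Working session

There is one attempt and no reset: what is moved stays moved. The work goes in short steps, Python scripts to look and compute and a shell command to move; the robot and the scene stay as the last step left them, time stands still between calls to the robot, and variables do not carry over. Pictures are saved under pics/ and viewed, at most 10 in all, crops included, and the job is handed in when it is done.

```bash
mkdir -p pics; cat > h.py <<'E'
import numpy as np, cv2
from bench import ctrl,get_image,camera_model,order
def save(n,f):
    im=get_image(n); cv2.imwrite(f,im[:,:,::-1]); return im
def K(n):
    m=camera_model(n); f=210/np.tan(np.radians(m['vertical_fov'])/2); return m,f
def ray(n,u,v):
    m,f=K(n); T=np.array(m['world_to_cam']); R,t=T[:3,:3],T[:3,3]
    d=R.T@np.array([(u-m['cx'])/f,-(v-m['cy'])/f,-1]); return -R.T@t,d/np.linalg.norm(d)
def onz(n,u,v,z):
    o,d=ray(n,u,v); return o+d*(z-o[2])/d[2]
def proj(n,p):
    m,f=K(n); T=np.array(m['world_to_cam']); c=T[:3,:3]@np.array(p,float)+T[:3,3]
    return np.array([m['cx']+f*c[0]/-c[2],m['cy']-f*c[1]/-c[2]])
E
python3 - <<'E'
from h import *
for n in('side','top'):
    save(n,f'pics/{n}0.png'); m=camera_model(n); print(m)
    print(ray(n,280,210), proj(n,ctrl.observe()['tcp_pos']))
s=ctrl.observe();print(s['tcp_pos'],s['ee_rot'],s['gripper_width'],s['t'])
E
```

```text
{'vertical_fov': 53.796528016749804, 'cx': 275.58968062389147, 'cy': 212.53735883528356, 'world_to_cam': array([[-9.03027411e-01, -4.29223828e-01, -1.75613474e-02,
         4.87187440e+02],
       [ 3.27142690e-01, -7.13607915e-01,  6.19468646e-01,
        -1.94739839e+02],
       [-2.78422620e-01,  5.53652101e-01,  7.84824946e-01,
        -7.84878510e+02],
       [ 0.00000000e+00,  0.00000000e+00,  0.00000000e+00,
         1.00000000e+00]])}
(array([285.12339579, 504.69420394, 745.1831265 ]), array([ 0.27078662, -0.56255651, -0.78115605])) [252.03972857 733.597672  ]
{'vertical_fov': 47.53102408873518, 'cx': 280.1655612187497, 'cy': 207.2978964145979, 'world_to_cam': array([[ 9.13260308e-03, -9.99935317e-01, -6.77919008e-03,
         1.39089423e+01],
       [ 9.88773454e-01,  8.01909109e-03,  1.49207072e-01,
        -5.52862993e+02],
       [-1.49143058e-01, -8.06573215e-03,  9.88782733e-01,
        -1.14069255e+03],
       [ 0.00000000e+00,  0.00000000e+00,  0.00000000e+00,
         1.00000000e+00]])}
(array([ 376.40285202,    9.14098077, 1210.4824513 ]), array([ 0.14353534,  0.00836729, -0.98960982])) [-27.60274621 336.53493608]
[258.8623099  622.9614195  244.45028005] [ 9.80669150e-01 -1.95671777e-01 -6.58929618e-05  7.54371557e-04] 85.29841455725423 0.1
```

View pics/top0.png

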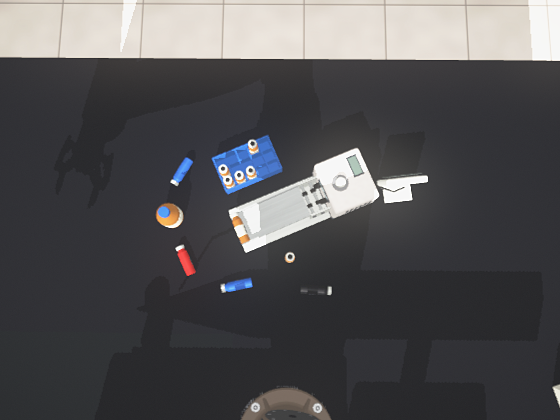

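View pics/side0.png

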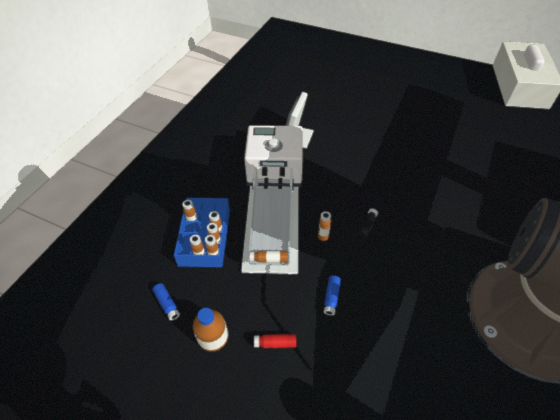

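The top view shows the amber vial in the gutter's low end at about (240,230), and the key at (341,183). The side view shows the vial at (269,257) and the key at (273,144).

Things that could be taken for the vial (top pixels):
- blue look-alikes at (181,171) and (237,285)
- red look-alike at (186,260)
- black look-alike at (316,291)
- upright spare at (290,257)
- vials standing in the rack at (240,165)

I choose the amber one lying in the gutter at (240,230) and will check it in a close crop.

```bash
python3 - <<'E'
from h import *
t=cv2.imread('pics/top0.png'); s=cv2.imread('pics/side0.png')
a=cv2.resize(t[140:260,220:390],None,fx=4.6,fy=4.6,interpolation=cv2.INTER_CUBIC)
cv2.imwrite('pics/c1.png',a)
b=cv2.resize(s[115:280,235:335],None,fx=3.6,fy=3.6,interpolation=cv2.INTER_CUBIC)
cv2.imwrite('pics/c2.png',b)
def amber(im,x0,y0,x1,y1):
    h=cv2.cvtColor(im,cv2.COLOR_BGR2HSV); m=cv2.inRange(h,(5,120,60),(22,255,255)); k=np.zeros_like(m);k[y0:y1,x0:x1]=m[y0:y1,x0:x1]
    p=np.argwhere(k)[:,::-1]; return p.mean(0),cv2.minAreaRect(p.astype(np.float32)),len(p)
print(amber(t,225,210,255,250),amber(s,245,247,297,268))
print('key',onz('top',341,183,116),onz('side',273,144,116))
E
```

```text
(array([239.515625 , 228.7890625]), ((239.557373046875, 229.1311492919922), (26.912120819091797, 8.93253231048584), 66.37062072753906), 128) (array([270.36410256, 256.06666667]), ((271.0, 256.0), (10.0, 32.0), 90.0), 195)
key [ 600.06424425 -123.56917976  116.        ] [ 597.09360953 -112.46237824  116.        ]
```

View pics/c1.png

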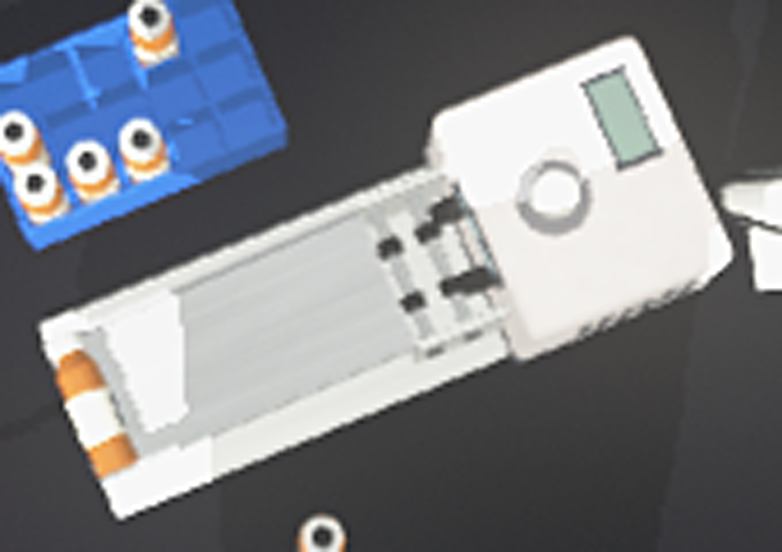

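View pics/c2.png

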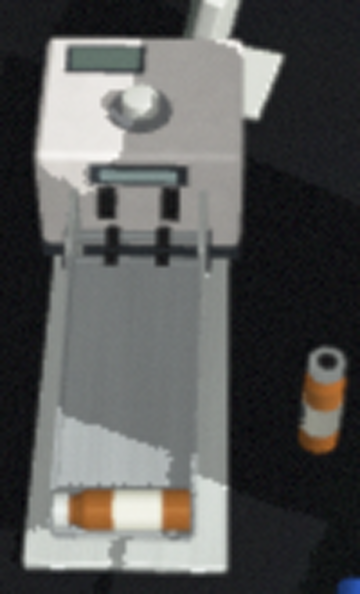

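The close crop confirms the choice: an amber vial with a white label lies across the gutter's low end. In the side view its cap is on the left, towards the rack. Next I check whether the two views agree.

```bash
python3 - <<'E'
from h import *
def T(c): return np.array(c)/4.6+[220,140]
def S(c): return np.array(c)/3.6+[235,115]
P={'key':((553,193),(139,100),116),'spare':((322,537),(327,358),75),'lowL':((42,322),(25,568),8),'lowR':((122,518),(228,572),8),
'houseFarL':((632,38),(52,40),102),'houseNearL':((432,115),(38,152),102),'houseFR':((735,250),(243,42),102),'vial':((95,413),(121,510),47)}
for k,(a,b,z) in P.items():
    a,b=T(a)-.4,S(b)-.4
    o,d=ray('top',*a);p,e=ray('side',*b)
    s=np.linalg.lstsq(np.c_[d,-e],p-o,rcond=None)[0]; q1,q2=o+s[0]*d,p+s[1]*e
    print(k,a.round(1),b.round(1),onz('top',*a,z)[:2].round(),onz('side',*b,z)[:2].round(),((q1+q2)/2).round(),'gap',(q1-q2).round(1))
E
```

```text
key [339.8 181.6] [273.2 142.4] [ 603. -121.] [ 599. -117.] [ 603. -122.  111.] gap [3.  1.  0.5]
spare [289.6 256.3] [325.4 214. ] [430.  -5.] [428.  -7.] [429.  -5.  77.] gap [2.4 0.5 0.1]
lowL [228.7 209.6] [241.5 272.4] [551. 150.] [543. 154.] [549. 150.  -2.] gap [5.5 1.9 1. ]
lowR [246.1 252.2] [297.9 273.5] [443. 104.] [438. 108.] [441. 104.  -1.] gap [3.8 0.9 0.3]
houseFarL [357.  147.9] [249.  125.7] [ 689. -164.] [ 684. -160.] [ 689. -166.   96.] gap [3.2 1.2 0.7]
houseNearL [313.5 164.6] [245.2 156.8] [647. -60.] [642. -63.] [644. -61. 104.] gap [4.9 1.9 1.1]
houseFR [379.4 193.9] [302.1 126.3] [ 577. -215.] [ 568. -210.] [ 575. -218.   94.] gap [7.2 2.  0.9]
vial [240.3 229.4] [268.2 256.3] [496. 116.] [499. 118.] [498. 117.  45.] gap [-2.7 -0.8 -0.4]
```

```bash
python3 -m crank '[{"wz":8,"claw":0},{"wz":8,"claw":0},{"wz":8,"claw":0},{"wz":8,"claw":0},{"wz":8,"claw":0},{"wz":4,"claw":0}]'; python3 -m crank '[{"dx":45,"claw":0},{"dx":45,"claw":0},{"dx":45,"claw":0},{"dx":45,"claw":0},{"dx":45,"claw":0},{"dx":45,"claw":0},{"dx":45,"claw":0},{"dx":45,"claw":0},{"dx":45,"claw":0},{"dx":45,"dy":-10,"claw":0},{"dx":45,"dy":-9,"claw":0},{"dx":5,"claw":0}]'
```

```text
invalid input
invalid input
```

```bash
python3 -m crank '[{"dx":0,"dy":0,"dz":0,"wx":0,"wy":0,"wz":8,"claw":0},{"dx":0,"dy":0,"dz":0,"wx":0,"wy":0,"wz":8,"claw":0},{"dx":0,"dy":0,"dz":0,"wx":0,"wy":0,"wz":8,"claw":0},{"dx":0,"dy":0,"dz":0,"wx":0,"wy":0,"wz":8,"claw":0},{"dx":0,"dy":0,"dz":0,"wx":0,"wy":0,"wz":8,"claw":0},{"dx":0,"dy":0,"dz":0,"wx":0,"wy":0,"wz":4,"claw":0}]'
```

```text
t: 0.7
tcp_pos: [258.9, 623.0, 244.7]
ee_rot: [0.834, -0.551, 0.0, 0.001]
ft_force: [0.4, -0.3, -0.5]
gripper_width: -0.0
gripper_force: 0.0
```

```bash
python3 -m crank '[{"dx":45,"dy":-2,"dz":0,"wx":0,"wy":0,"wz":0,"claw":0},{"dx":45,"dy":-2,"dz":0,"wx":0,"wy":0,"wz":0,"claw":0},{"dx":45,"dy":-2,"dz":0,"wx":0,"wy":0,"wz":0,"claw":0},{"dx":45,"dy":-2,"dz":0,"wx":0,"wy":0,"wz":0,"claw":0},{"dx":45,"dy":-2,"dz":0,"wx":0,"wy":0,"wz":0,"claw":0},{"dx":45,"dy":-2,"dz":0,"wx":0,"wy":0,"wz":0,"claw":0},{"dx":45,"dy":-2,"dz":0,"wx":0,"wy":0,"wz":0,"claw":0},{"dx":45,"dy":-2,"dz":0,"wx":0,"wy":0,"wz":0,"claw":0},{"dx":45,"dy":-2,"dz":0,"wx":0,"wy":0,"wz":0,"claw":0},{"dx":45,"dy":-2,"dz":0,"wx":0,"wy":0,"wz":0,"claw":0},{"dx":45,"dy":-2,"dz":0,"wx":0,"wy":0,"wz":0,"claw":0},{"dx":20,"dy":0,"dz":0,"wx":0,"wy":0,"wz":0,"claw":0}]'
python3 -m crank '[{"dx":0,"dy":0,"dz":40,"wx":0,"wy":0,"wz":0,"claw":0},{"dx":0,"dy":0,"dz":40,"wx":0,"wy":0,"wz":0,"claw":0},{"dx":0,"dy":0,"dz":40,"wx":0,"wy":0,"wz":0,"claw":0},{"dx":0,"dy":0,"dz":40,"wx":0,"wy":0,"wz":0,"claw":0},{"dx":0,"dy":0,"dz":0,"wx":0,"wy":0,"wz":0,"claw":0},{"dx":0,"dy":0,"dz":0,"wx":0,"wy":0,"wz":0,"claw":0}]'
python3 - <<'E'
from h import *
a=save('side','pics/s1.png');b=save('top','pics/t1.png')
p=np.array(ctrl.observe()['tcp_pos']);p[2]-=14;print(p,proj('side',p),proj('top',p))
A=cv2.resize(a[120:320,180:330],None,fx=2.6,fy=2.6,interpolation=3);B=cv2.resize(b[140:280,190:340],None,fx=2.6,fy=2.6,interpolation=3)
B=cv2.copyMakeBorder(B,0,A.shape[0]-B.shape[0],0,0,0)
cv2.imwrite('pics/c3.png',np.hstack([A,B])[:,:,::-1])
E
```

```text
t: 1.9
tcp_pos: [484.6, 156.6, 245.1]
ee_rot: [0.835, -0.55, -0.0, 0.0]
ft_force: [-0.9, 1.4, 0.2]
gripper_width: 0.2
gripper_force: 0.0
t: 2.5
tcp_pos: [484.1, 159.4, 85.6]
ee_rot: [0.836, -0.549, -0.0, 0.001]
ft_force: [0.7, 0.7, 1.5]
gripper_width: 0.2
gripper_force: 0.0
[485.26391252 160.41644006  73.31431822] [264.26650814 268.74744028] [220.62315421 232.70051841]
```

View pics/c3.png

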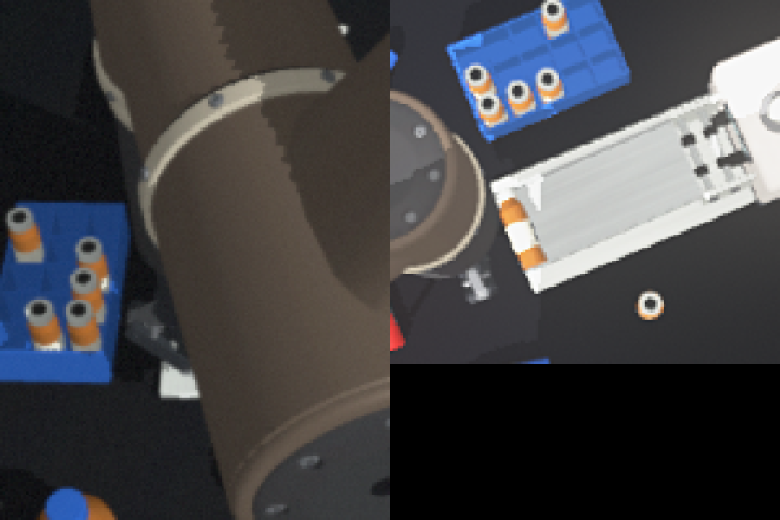

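```bash
python3 -m crank '[{"dx":0,"dy":2,"dz":15,"wx":0,"wy":0,"wz":0,"claw":0},{"dx":0,"dy":0,"dz":15,"wx":0,"wy":0,"wz":0,"claw":0},{"dx":0,"dy":0,"dz":0,"wx":0,"wy":0,"wz":0,"claw":0},{"dx":4,"dy":0,"dz":0,"wx":0,"wy":0,"wz":0,"claw":0},{"dx":4,"dy":0,"dz":0,"wx":0,"wy":0,"wz":0,"claw":0},{"dx":4,"dy":0,"dz":0,"wx":0,"wy":0,"wz":0,"claw":0},{"dx":2,"dy":0,"dz":0,"wx":0,"wy":0,"wz":0,"claw":0},{"dx":2,"dy":0,"dz":0,"wx":0,"wy":0,"wz":0,"claw":0},{"dx":2,"dy":0,"dz":0,"wx":0,"wy":0,"wz":0,"claw":0},{"dx":2,"dy":0,"dz":0,"wx":0,"wy":0,"wz":0,"claw":0},{"dx":2,"dy":0,"dz":0,"wx":0,"wy":0,"wz":0,"claw":0},{"dx":2,"dy":0,"dz":0,"wx":0,"wy":0,"wz":0,"claw":0}]'
python3 -m crank '[{"dx":2,"dy":0,"dz":0,"wx":0,"wy":0,"wz":0,"claw":0},{"dx":2,"dy":0,"dz":-0.2,"wx":0,"wy":0,"wz":0,"claw":0},{"dx":2,"dy":0,"dz":-0.3,"wx":0,"wy":0,"wz":0,"claw":0},{"dx":2,"dy":0,"dz":-0.3,"wx":0,"wy":0,"wz":0,"claw":0},{"dx":2,"dy":0,"dz":-0.3,"wx":0,"wy":0,"wz":0,"claw":0},{"dx":3,"dy":0,"dz":-0.4,"wx":0,"wy":0,"wz":0,"claw":0},{"dx":3,"dy":0,"dz":-0.4,"wx":0,"wy":0,"wz":0,"claw":0},{"dx":3,"dy":0,"dz":-0.4,"wx":0,"wy":0,"wz":0,"claw":0},{"dx":3,"dy":0,"dz":-0.4,"wx":0,"wy":0,"wz":0,"claw":0},{"dx":3,"dy":0,"dz":-0.4,"wx":0,"wy":0,"wz":0,"claw":0},{"dx":3,"dy":0,"dz":-0.4,"wx":0,"wy":0,"wz":0,"claw":0},{"dx":3,"dy":0,"dz":-0.4,"wx":0,"wy":0,"wz":0,"claw":0}]'
python3 - <<'E'
from h import *
b=save('top','pics/t2.png')
print(ctrl.observe()['tcp_pos'])
cv2.imwrite('pics/c4.png',cv2.resize(b[140:280,190:390],None,fx=4,fy=4,interpolation=3)[:,:,::-1])
E
```

```text
t: 3.8
tcp_pos: [491.8, 136.6, 55.2]
ee_rot: [0.836, -0.549, -0.0, 0.0]
ft_force: [-0.1, -0.8, -0.6]
gripper_width: -0.2
gripper_force: 0.0
t: 5.0
tcp_pos: [504.2, 108.1, 59.3]
ee_rot: [0.836, -0.549, 0.0, -0.0]
ft_force: [0.0, 0.7, -0.0]
gripper_width: -0.2
gripper_force: 0.0
[504.25413847 107.78934151  59.26494874]
```

View pics/c4.png

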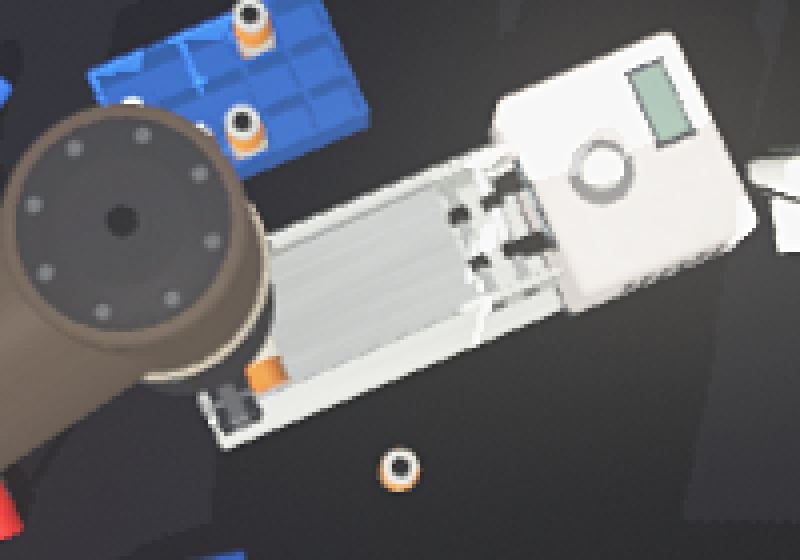

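The vial has left the lugs. Its label-end amber part shows at crop (267,375), which is top (257,234), so it is rolling ahead of the fingers.

```bash
cat >> h.py <<'E'
def rd(p): 
    d=np.array(p[:2])-[537,30]; a=np.radians(-66.6); return np.array([d[0]*np.cos(a)+d[1]*np.sin(a),-d[0]*np.sin(a)+d[1]*np.cos(a)])
def vial(im,z):
    h=cv2.cvtColor(im,cv2.COLOR_RGB2HSV); m=cv2.inRange(h,(5,120,60),(22,255,255))
    n,l,st,c=cv2.connectedComponentsWithStats(m)
    for i in range(1,n):
        r=rd(onz('top',*c[i],z))
        if st[i][4]>8 and abs(r[1])<42 and -115<r[0]<120: 
            q=np.argwhere(l==i); xs=[rd(onz('top',b,a,z))[0] for a,b in q]; print('amber',c[i].round(1),st[i][4],r.round(1),'x',min(xs).round(1),max(xs).round(1))
E
python3 - <<'E'
from h import *
vial(cv2.imread('pics/t2.png')[:,:,::-1],54); vial(cv2.imread('pics/top0.png')[:,:,::-1],50)
E
python3 -m crank '[{"dx":5,"dy":0,"dz":-0.6,"wx":0,"wy":0,"wz":0,"claw":0},{"dx":5,"dy":0,"dz":-0.6,"wx":0,"wy":0,"wz":0,"claw":0},{"dx":5,"dy":0,"dz":-0.6,"wx":0,"wy":0,"wz":0,"claw":0},{"dx":5,"dy":0,"dz":-0.6,"wx":0,"wy":0,"wz":0,"claw":0},{"dx":5,"dy":0,"dz":-0.6,"wx":0,"wy":0,"wz":0,"claw":0},{"dx":5,"dy":0,"dz":-0.6,"wx":0,"wy":0,"wz":0,"claw":0},{"dx":5,"dy":0,"dz":-0.6,"wx":0,"wy":0,"wz":0,"claw":0},{"dx":5,"dy":0,"dz":-0.6,"wx":0,"wy":0,"wz":0,"claw":0},{"dx":5,"dy":0,"dz":-0.6,"wx":0,"wy":0,"wz":0,"claw":0},{"dx":5,"dy":0,"dz":-0.6,"wx":0,"wy":0,"wz":0,"claw":0},{"dx":5,"dy":0,"dz":-0.6,"wx":0,"wy":0,"wz":0,"claw":0},{"dx":5,"dy":0,"dz":-0.6,"wx":0,"wy":0,"wz":0,"claw":0}]'
python3 -m crank '[{"dx":5,"dy":0,"dz":-0.6,"wx":0,"wy":0,"wz":0,"claw":0},{"dx":5,"dy":0,"dz":-0.6,"wx":0,"wy":0,"wz":0,"claw":0},{"dx":5,"dy":0,"dz":-0.6,"wx":0,"wy":0,"wz":0,"claw":0},{"dx":5,"dy":0,"dz":-0.6,"wx":0,"wy":0,"wz":0,"claw":0},{"dx":5,"dy":0,"dz":-0.6,"wx":0,"wy":0,"wz":0,"claw":0},{"dx":4,"dy":0,"dz":-0.5,"wx":0,"wy":0,"wz":0,"claw":0},{"dx":3,"dy":0,"dz":-0.4,"wx":0,"wy":0,"wz":0,"claw":0},{"dx":3,"dy":0,"dz":-0.4,"wx":0,"wy":0,"wz":0,"claw":0},{"dx":2,"dy":0,"dz":-0.2,"wx":0,"wy":0,"wz":0,"claw":0},{"dx":2,"dy":0,"dz":-0.2,"wx":0,"wy":0,"wz":0,"claw":0},{"dx":0,"dy":0,"dz":0,"wx":0,"wy":0,"wz":0,"claw":0},{"dx":0,"dy":0,"dz":0,"wx":0,"wy":0,"wz":0,"claw":0}]'
python3 - <<'E'
from h import *
b=save('top','pics/t3.png');p=ctrl.observe()['tcp_pos'];print(p,rd(p));vial(b,67)
cv2.imwrite('pics/c5.png',cv2.resize(b[140:280,190:390],None,fx=4,fy=4,interpolation=3)[:,:,::-1])
E
```

```text
amber [255.6 233.2] 60 [-63.9 -27.2] x -74.5 -52.3
amber [236.2 221. ] 71 [-96.4  19.6] x -107.6 -85.8
amber [243.7 238.5] 57 [-95.6 -27.6] x -106.6 -84.9
t: 6.25
tcp_pos: [528.1, 52.8, 66.5]
ee_rot: [0.836, -0.549, 0.0, -0.0]
ft_force: [0.9, -0.1, 0.5]
gripper_width: 0.0
gripper_force: 0.0
t: 7.45
tcp_pos: [543.4, 17.4, 71.1]
ee_rot: [0.836, -0.549, -0.0, 0.0]
ft_force: [0.9, 0.2, 0.7]
gripper_width: 0.0
gripper_force: 0.0
[543.39229718  17.49494803  71.08281761] [14.01525663  0.90020529]
amber [294.6 216.9] 37 [ 38.3 -29. ] x 30.2 45.8
```

View pics/c5.png

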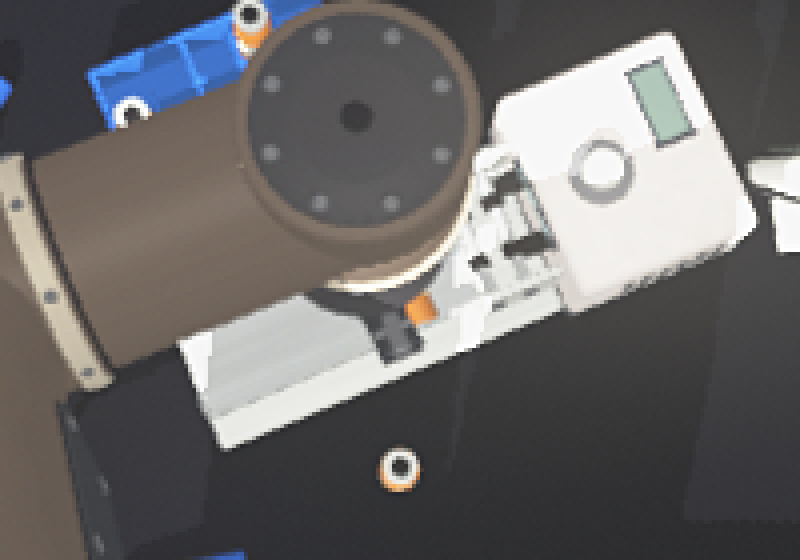

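The vial's visible end is at crop (420,308), just ahead of the finger. The first roller's tyres are at crop (458,215) and (480,262).

```bash
python3 - <<'E'
from h import *
for c in((458,215),(480,262)): print(rd(onz('top',*(np.array(c)/4+[190,140]-.4),57)))
E
python3 -m crank '[{"dx":2,"dy":0,"dz":-0.2,"wx":0,"wy":0,"wz":0,"claw":0},{"dx":3,"dy":0,"dz":-0.4,"wx":0,"wy":0,"wz":0,"claw":0},{"dx":3,"dy":0,"dz":-0.4,"wx":0,"wy":0,"wz":0,"claw":0},{"dx":3,"dy":0,"dz":-0.4,"wx":0,"wy":0,"wz":0,"claw":0},{"dx":3,"dy":0,"dz":-0.4,"wx":0,"wy":0,"wz":0,"claw":0},{"dx":3,"dy":0,"dz":-0.4,"wx":0,"wy":0,"wz":0,"claw":0},{"dx":3,"dy":0,"dz":-0.4,"wx":0,"wy":0,"wz":0,"claw":0},{"dx":3,"dy":0,"dz":-0.4,"wx":0,"wy":0,"wz":0,"claw":0},{"dx":2,"dy":0,"dz":-0.2,"wx":0,"wy":0,"wz":0,"claw":0},{"dx":2,"dy":0,"dz":-0.2,"wx":0,"wy":0,"wz":0,"claw":0},{"dx":2,"dy":0,"dz":-0.2,"wx":0,"wy":0,"wz":0,"claw":0},{"dx":2,"dy":0,"dz":-0.2,"wx":0,"wy":0,"wz":0,"claw":0}]'
```

```text
[83.43261226 16.751411  ]
[ 84.26659992 -15.31504483]
t: 8.7
tcp_pos: [555.8, -11.1, 74.9]
ee_rot: [0.836, -0.549, -0.0, 0.0]
ft_force: [0.5, 0.1, 0.4]
gripper_width: 0.0
gripper_force: 0.0
```

```bash
python3 -m crank '[{"dx":2,"dy":0,"dz":-0.2,"wx":0,"wy":0,"wz":0,"claw":0},{"dx":2,"dy":0,"dz":-0.2,"wx":0,"wy":0,"wz":0,"claw":0},{"dx":2,"dy":0,"dz":-0.2,"wx":0,"wy":0,"wz":0,"claw":0},{"dx":2,"dy":0,"dz":-0.2,"wx":0,"wy":0,"wz":0,"claw":0},{"dx":1.5,"dy":0,"dz":-0.2,"wx":0,"wy":0,"wz":0,"claw":0},{"dx":1.5,"dy":0,"dz":-0.2,"wx":0,"wy":0,"wz":0,"claw":0},{"dx":1.5,"dy":0,"dz":-0.2,"wx":0,"wy":0,"wz":0,"claw":0},{"dx":1.5,"dy":0,"dz":-0.2,"wx":0,"wy":0,"wz":0,"claw":0},{"dx":1.5,"dy":0,"dz":-0.2,"wx":0,"wy":0,"wz":0,"claw":0},{"dx":1.5,"dy":0,"dz":0,"wx":0,"wy":0,"wz":0,"claw":0},{"dx":1.5,"dy":0,"dz":0,"wx":0,"wy":0,"wz":0,"claw":0},{"dx":1,"dy":0,"dz":0,"wx":0,"wy":0,"wz":0,"claw":0}]'
python3 -m crank '[{"dx":1,"dy":0,"dz":0,"wx":0,"wy":0,"wz":0,"claw":0},{"dx":1,"dy":0,"dz":0,"wx":0,"wy":0,"wz":0,"claw":0},{"dx":0,"dy":0,"dz":0,"wx":0,"wy":0,"wz":0,"claw":0},{"dx":0,"dy":0,"dz":0,"wx":0,"wy":0,"wz":0,"claw":0}]'
python3 - <<'E'
from h import *
b=save('top','pics/t4.png');p=ctrl.observe()['tcp_pos'];print(p,rd(p));vial(b,69)
cv2.imwrite('pics/c6.png',cv2.resize(b[140:260,240:390],None,fx=5,fy=5,interpolation=3)[:,:,::-1])
E
```

```text
t: 9.9
tcp_pos: [563.6, -29.0, 76.7]
ee_rot: [0.836, -0.549, -0.0, 0.0]
ft_force: [-0.3, 0.5, 1.4]
gripper_width: -0.1
gripper_force: 0.0
t: 10.3
tcp_pos: [564.3, -30.7, 76.7]
ee_rot: [0.836, -0.549, -0.0, 0.0]
ft_force: [-0.2, -0.3, -0.1]
gripper_width: 0.3
gripper_force: 0.0
[564.279512   -30.68178836  76.6762979 ] [66.52499261  0.93625408]
amber [316.7 207.5] 43 [ 96.3 -28.9] x 86.7 105.2
```

View pics/c6.png

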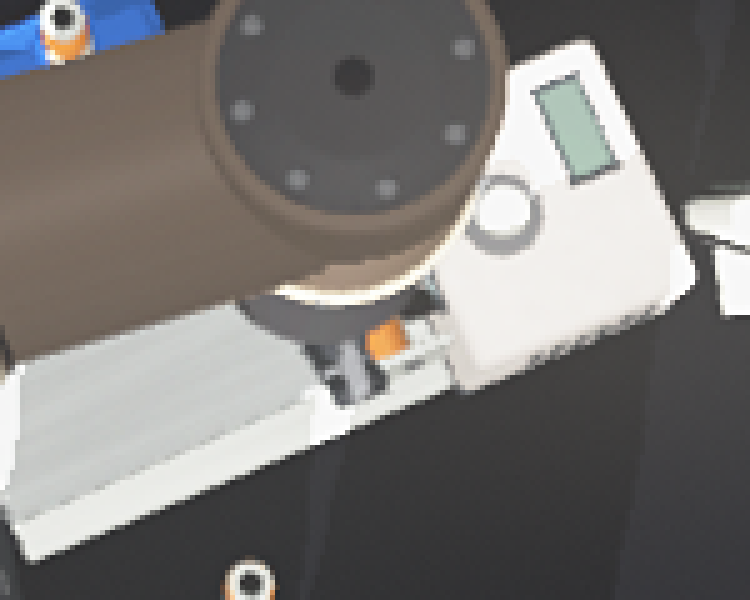

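The visible end at crop (387,338) now measures x ≈ 94, 27 mm ahead of the TCP instead of about 20. So the vial has dropped ahead of the fingers into the nest. I'll back off and check that it stays.

```bash
python3 -m crank '[{"dx":-3,"dy":0,"dz":0,"wx":0,"wy":0,"wz":0,"claw":0},{"dx":-6,"dy":0,"dz":0,"wx":0,"wy":0,"wz":0,"claw":0},{"dx":-10,"dy":0,"dz":-5,"wx":0,"wy":0,"wz":0,"claw":0},{"dx":-15,"dy":0,"dz":-20,"wx":0,"wy":0,"wz":0,"claw":0},{"dx":-30,"dy":0,"dz":-35,"wx":0,"wy":0,"wz":0,"claw":0},{"dx":-30,"dy":0,"dz":-30,"wx":0,"wy":0,"wz":0,"claw":0},{"dx":-30,"dy":0,"dz":0,"wx":0,"wy":0,"wz":0,"claw":0},{"dx":0,"dy":0,"dz":0,"wx":0,"wy":0,"wz":0,"claw":0},{"dx":0,"dy":0,"dz":0,"wx":0,"wy":0,"wz":0,"claw":0}]'
python3 - <<'E'
from h import *
b=save('top','pics/t5.png');p=ctrl.observe()['tcp_pos'];print(p,rd(p));vial(b,67)
cv2.imwrite('pics/c7.png',cv2.resize(b[140:260,240:390],None,fx=5,fy=5,interpolation=3)[:,:,::-1])
h=cv2.cvtColor(b,cv2.COLOR_RGB2HSV)
c=cv2.resize(b[160:210,310:370],None,fx=8,fy=8,interpolation=3)
g=cv2.cvtColor(c,cv2.COLOR_RGB2GRAY)
r=cv2.HoughCircles(g,cv2.HOUGH_GRADIENT,1,60,param1=100,param2=15,minRadius=25,maxRadius=70)
for x,y,R in (r[0] if r is not None else []): print(x/8+310-.4,y/8+160-.4,R/8,onz('top',x/8+309.6,y/8+159.6,116),rd(onz('top',x/8+309.6,y/8+159.6,116)))
E
```

```text
t: 11.25
tcp_pos: [514.5, 84.1, 167.3]
ee_rot: [0.837, -0.548, 0.0, -0.0]
ft_force: [-0.0, 0.4, 0.8]
gripper_width: 0.1
gripper_force: 0.0
[514.63432216  83.46131286 166.88514501] [-57.94684895   0.70584333]
amber [308.5 190.4] 75 [95.2 17.8] x 83.4 106.6
amber [316.  207.6] 52 [ 95.  -28.3] x 84.7 105.5
339.4125 182.6625 8.2625 [ 600.83948939 -119.87012701  116.        ] [162.89772086  -0.93161813]
318.7875 196.1625 8.675 [568.43257065 -71.59826338 116.        ] [105.72565531 -11.50214888]
318.0375 188.0375 5.6125 [587.66537564 -69.90546419 116.        ] [111.81034896   6.82113849]
358.7875 167.9125 7.575 [ 636.48914505 -165.64648393  116.        ] [219.06736972  13.60603467]
325.0375 201.9125 5.55 [554.98840264 -86.07162017 116.        ] [113.66932248 -29.58865938]
348.2875 175.7875 4.925 [ 617.4137824  -140.79178032  116.        ] [188.68111047   5.97052547]
361.7875 175.9125 3.4375 [ 617.35626028 -172.36673315  116.        ] [217.6363247   -6.62219163]
```

View pics/c7.png

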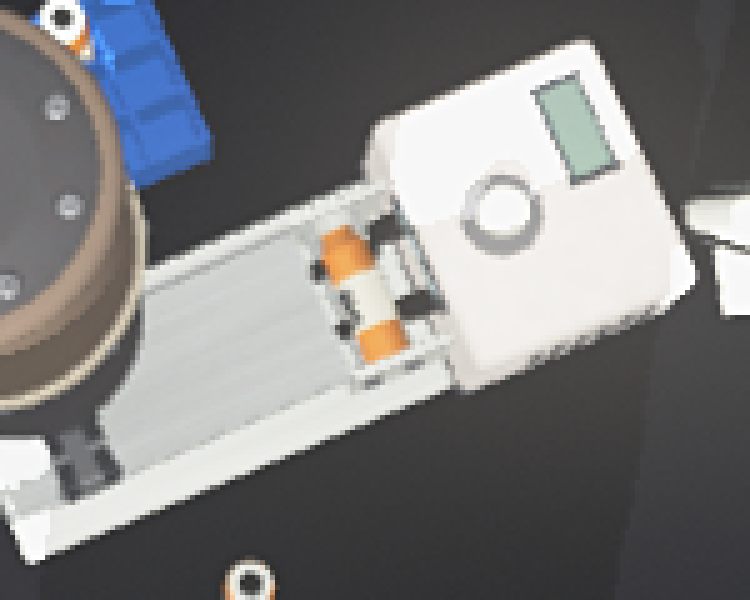

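The picture shows the vial seated across the rollers at crop (363,300), in front of the black pads, with the fingers well away. Next is the key, at crop (503,208).

```bash
python3 -m crank '[{"dx":40,"dy":0,"dz":0,"wx":0,"wy":0,"wz":0,"claw":0},{"dx":40,"dy":1,"dz":0,"wx":0,"wy":0,"wz":0,"claw":0},{"dx":40,"dy":0,"dz":0,"wx":0,"wy":0,"wz":0,"claw":0},{"dx":40,"dy":0,"dz":0,"wx":0,"wy":0,"wz":0,"claw":0},{"dx":40,"dy":0,"dz":0,"wx":0,"wy":0,"wz":0,"claw":0},{"dx":21,"dy":0,"dz":0,"wx":0,"wy":0,"wz":0,"claw":0},{"dx":0,"dy":0,"dz":10,"wx":0,"wy":0,"wz":0,"claw":0},{"dx":0,"dy":0,"dz":10,"wx":0,"wy":0,"wz":0,"claw":0},{"dx":0,"dy":0,"dz":5,"wx":0,"wy":0,"wz":0,"claw":0},{"dx":0,"dy":0,"dz":0,"wx":0,"wy":0,"wz":0,"claw":0},{"dx":0,"dy":0,"dz":0,"wx":0,"wy":0,"wz":0,"claw":0},{"dx":0,"dy":0,"dz":0,"wx":0,"wy":0,"wz":0,"claw":0}]'
python3 -c "
from h import *
p=ctrl.observe()['tcp_pos'];print(rd(p))"
```

```text
t: 12.5
tcp_pos: [602.2, -119.5, 142.3]
ee_rot: [0.836, -0.548, 0.0, -0.0]
ft_force: [0.8, 0.0, 0.1]
gripper_width: -0.2
gripper_force: 0.0
[163.12868435   0.49696349]
```

```bash
python3 -m crank '[{"dx":0,"dy":0,"dz":4,"wx":0,"wy":0,"wz":0,"claw":0},{"dx":0,"dy":0,"dz":4,"wx":0,"wy":0,"wz":0,"claw":0},{"dx":0,"dy":0,"dz":3,"wx":0,"wy":0,"wz":0,"claw":0},{"dx":0,"dy":0,"dz":2,"wx":0,"wy":0,"wz":0,"claw":0},{"dx":0,"dy":0,"dz":2,"wx":0,"wy":0,"wz":0,"claw":0},{"dx":0,"dy":0,"dz":0,"wx":0,"wy":0,"wz":0,"claw":0},{"dx":0,"dy":0,"dz":0,"wx":0,"wy":0,"wz":0,"claw":0}]'
python3 -m crank '[{"dx":0,"dy":0,"dz":1,"wx":0,"wy":0,"wz":0,"claw":0},{"dx":0,"dy":0,"dz":1,"wx":0,"wy":0,"wz":0,"claw":0},{"dx":0,"dy":0,"dz":0,"wx":0,"wy":0,"wz":0,"claw":0},{"dx":0,"dy":0,"dz":0,"wx":0,"wy":0,"wz":0,"claw":0}]'
```

```text
t: 13.2
tcp_pos: [601.9, -120.1, 126.8]
ee_rot: [0.836, -0.549, -0.0, 0.0]
ft_force: [-2.2, 1.3, 3.3]
gripper_width: 0.3
gripper_force: 1.3
t: 13.6
tcp_pos: [602.0, -120.2, 124.8]
ee_rot: [0.836, -0.549, 0.0, -0.0]
ft_force: [-2.0, 1.2, 3.5]
gripper_width: 0.0
gripper_force: 1.7
```

```bash
python3 -m crank '[{"dx":0,"dy":0,"dz":0.5,"wx":0,"wy":0,"wz":0,"claw":0},{"dx":0,"dy":0,"dz":0.5,"wx":0,"wy":0,"wz":0,"claw":0},{"dx":0,"dy":0,"dz":0,"wx":0,"wy":0,"wz":0,"claw":0},{"dx":0,"dy":0,"dz":0,"wx":0,"wy":0,"wz":0,"claw":0}]'
python3 -m crank '[{"dx":0,"dy":0,"dz":0.5,"wx":0,"wy":0,"wz":0,"claw":0},{"dx":0,"dy":0,"dz":0,"wx":0,"wy":0,"wz":0,"claw":0},{"dx":0,"dy":0,"dz":0,"wx":0,"wy":0,"wz":0,"claw":0}]'
```

```text
t: 14.0
tcp_pos: [602.1, -120.1, 124.1]
ee_rot: [0.836, -0.549, 0.0, -0.0]
ft_force: [-3.0, 1.3, 6.6]
gripper_width: -0.2
gripper_force: 3.1
t: 14.3
tcp_pos: [602.1, -120.1, 124.0]
ee_rot: [0.836, -0.549, 0.0, -0.0]
ft_force: [-3.3, 2.2, 9.5]
gripper_width: -0.2
gripper_force: 4.7
```

The force has jumped to 9.5 N and z has stopped falling, so the key is right down. Releasing.

```bash
python3 -m crank '[{"dx":0,"dy":0,"dz":-3,"wx":0,"wy":0,"wz":0,"claw":0},{"dx":0,"dy":0,"dz":-4,"wx":0,"wy":0,"wz":0,"claw":0},{"dx":0,"dy":0,"dz":-8,"wx":0,"wy":0,"wz":0,"claw":0},{"dx":0,"dy":0,"dz":-30,"wx":0,"wy":0,"wz":0,"claw":0},{"dx":0,"dy":0,"dz":-40,"wx":0,"wy":0,"wz":0,"claw":0},{"dx":-45,"dy":0,"dz":0,"wx":0,"wy":0,"wz":0,"claw":0},{"dx":-45,"dy":0,"dz":0,"wx":0,"wy":0,"wz":0,"claw":0},{"dx":-45,"dy":0,"dz":0,"wx":0,"wy":0,"wz":0,"claw":0},{"dx":-45,"dy":0,"dz":0,"wx":0,"wy":0,"wz":0,"claw":0},{"dx":-45,"dy":0,"dz":0,"wx":0,"wy":0,"wz":0,"claw":0},{"dx":0,"dy":0,"dz":0,"wx":0,"wy":0,"wz":0,"claw":0},{"dx":0,"dy":0,"dz":0,"wx":0,"wy":0,"wz":0,"claw":0}]'
python3 - <<'E'
from h import *
b=save('top','pics/t6.png');vial(b,67)
cv2.imwrite('pics/c8.png',cv2.resize(b[120:310,150:440],None,fx=2.7,fy=2.7,interpolation=3)[:,:,::-1])
E
```

```text
t: 15.5
tcp_pos: [512.3, 87.5, 208.7]
ee_rot: [0.837, -0.548, 0.0, -0.0]
ft_force: [0.5, -0.4, 0.0]
gripper_width: 0.2
gripper_force: 0.0
amber [308.5 190.4] 76 [95.  17.7] x 83.4 106.6
amber [316.  207.6] 52 [ 95.  -28.3] x 84.7 105.5
```

View pics/c8.png

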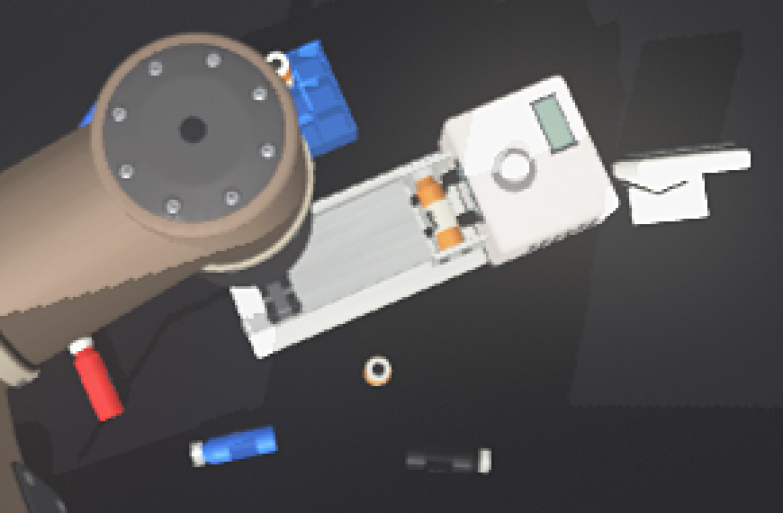

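The vial is still seated, at crop (438,212). The key is up again at (513,167), and the other things in view are where they were.

```bash
python3 -c "
from bench import order
print(order.finish_job())"
```

```text
the job is handed in; nothing more can be done
None
```

The vial is seated between the rollers, the read key was pressed right down and released afterwards, and the job is handed in (about 15.5 s on the robot's clock); the judge's verdict was not shown.

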